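# Load the ball dish and present it turned a quarter round

### The job

Get the bearing ball ready for its second look: pick up the small blue tray by its black tab, tip it so that the steel ball rolls off the spout into the dished plate on its stand, and stand the tray back on the bench, upright and let go. Then take the dish by its red bar, lift it straight up about 12 cm without turning it, and up there turn it a quarter turn about the vertical, either way, keeping it level and the ball in the middle. Finish still holding the turned dish in the air, level and at rest; never touch the ball with the gripper, and leave everything else on the bench where it is.

Things in the scene. Friction and masses are not known exactly. Their poses are not given: they have to be found in the camera images.
- tray: blue tipping tray (a chute), 160 g, 112 x 44 x 86 mm. Origin: centre of the underside; open spout at the -x end, grip tab at +x, z up. 38 mm wide inside, side walls 32 mm high. The floor falls 5 degrees to the back, so the ball rests by the back wall (x = +20 mm) when level; it rolls out once the spout is tipped down about 10 degrees (20 to 25 is ample; tip slowly)
- tray_grip (a point): grip point on the black upright tab at the tray's back: 46 mm behind (+x) and 74 mm above the tray's origin. The tab is 12 mm thick along tray x, 44 mm wide along tray y; its top is 12 mm above this point; both faces are free down to 30 mm below it
- tray_spout (a point): middle of the open spout's floor edge: 60 mm in front (-x) of and 14 mm above the tray's origin. The spout has no lip; the side walls and underside reach 12 to 14 mm lower from 6 mm behind it
- ball: steel ball, 30 mm across, 110 g, loose; it starts in the tray. Its axes turn as it rolls
- ball_center (a point): centre of the steel ball
- dish: round aluminium dish, 154 mm across, 34 mm high, 300 g, bridge handle over it. Origin: centre of the underside, standing on the stand's top; x along the handle's bar, z up. Floor: flat middle 24 mm across, rising at 11 degrees to a 15 mm high rim wall. Handle legs (8 mm rods) at x = +-76 mm: let the ball in over the rim from the +y or -y side; 105 mm headroom under the bar
- dish_center (a point): centre of the dish's inner floor, 8 mm above the dish's origin; the ball's centre lies 15 mm above it when it rests in the middle
- dish_bar (a point): middle of the red grip bar of the dish's handle, right above the dish's centre, 124 mm above its origin. The bar is 66 mm long along dish x, 12 mm wide along dish y and 20 mm high; nothing is near it
- stand: fixed black round stand under the dish, 104 mm across, 20 mm high; origin at the centre of its underside, z up. Its x axis shows the direction that the dish's bar has at the start (two white nibs at its foot mark it); a quarter turn puts the bar square to it
- wax_tin: yellow-lidded round tin, 68 mm across; bystander, origin at the centre of its underside
- red_spool: spool of red thread, 60 mm high; bystander, origin at the centre of its underside
- tape_measure: yellow tape measure, 84 mm long; bystander, origin at the centre of its underside
- beeswax: yellow block of beeswax, 53 mm long; bystander, origin at the centre of its underside
- blue_spool: spool of blue thread, 60 mm high; bystander, origin at the centre of its underside
- red_clip: red spring clip, 40 mm high; bystander, origin at the centre of its underside
- dye_bottle: white bottle with a blue band, 95 mm high; bystander, origin at the centre of its underside
Not all that is in view belongs to the job. There is more than one size of the tray; the one meant has the size given above.

How it is judged:
By the outcome, as a careful person would: the job done as asked, in the order asked, and still so for the second after the job is handed in, while the arm keeps its last pose, push and grip.
It also fails if it takes over 72 s, if anything falls off the work surface, if the arm or the gripper's body presses on something with over 40 N, if the wrist force passes 120 N, or if a joint passes its speed limit or range.

### The arm

A 6-joint arm with a two-finger parallel gripper is mounted at the origin on the work surface; the furniture and walls round the work are solid. World frame = base frame: x ahead of the robot, y to its left, z up, the work surface at z = 0. Lengths are in m, angles in rad, forces in N, time in s.
With the tool pointing down it reaches from about 0.375 to 0.825 m from the base axis. Payload 5.5 kg.
Tool frame: the origin (TCP) lies on the centre line of the jaws, within the pads' length; the fingertips stand 17 mm ahead of it and the grasp point (between the pads) lies 2 mm behind it (manip.tips_ahead is the distance from the TCP to the fingertips, in m); z points along the fingers, y is the line along which they close (so a half turn about z gives the same grasp; the last joint's range is limited). The gripper opens to 85 mm and grips with 20 to 120 N. Pads are 22 mm wide; open, the fingers measure 114 mm over their backs; the gripper's body (76 mm by 85 mm) begins 54 mm behind the grasp point. The pads swing forward as they close: fully open they stand 13 mm farther back than shut.
Start: joints at [-1.108, 0.314, -0.047, 1.21, 0, 1.571], TCP at [0.268, -0.537, 0.248] pointing down, gripper open.
Joint ranges: [-2.67, 2.67], [-0.69, 1.73], [-1.03, 1.25], [-2.08, 2.16], [-1.42, 1.45], [-3.14, 3.14]. Speed limits (rad/s): [2.39, 2.39, 3.01, 3.14, 3.14, 3.14].

### API

Orientations are given as a 3x3 rotation matrix whose columns are the frame's x, y, z axes.
In Python, from plant import sensors, imaging, workorder, nets, manip gives the robot as it stands.
- The arm moves only by the tool step_arm, never from a script. Its argument "commands" is a list that holds one entry, the list of rows, each a list of 7 numbers: the shift along the tool's x, y, z in m, then the turn, a rotation vector about the tool's x, y, z in rad, then the opening, from 0 (shut) to 1 (fully open). In form: [[[dx, dy, dz, rx, ry, rz, grip], ...]]. A call has 1 to 10 rows; each row is the pose to reach, as a shift and turn from the pose commanded when the call began, along the tool's axes at that moment; what a row does not reach only later rows make up. A row lasts 1/12 s, in which the tool goes at most 41.7 mm and 7.16 degrees, less where a joint would pass 70% of its speed; a pose out of reach is approached as far as the arm can. A call with a gripper value outside its range is refused whole. The fingers move at their own pace and stop on an object; the grip force is fixed at half the most. Time passes only in rows, so rows that repeat a pose let the fingers close. It gives the time, the measured TCP pose, the force, the opening and the grip force at its end, in the units of the state.
- sensors.read_state(): the state, without advancing time (a new reading comes with each control period).
- imaging.snapshot(name): name is "scene" or "side" or "wrist"; returns the picture (420x560x3 uint8, red, green, blue); there is no depth.
- imaging.camera_model(name): a dict with "mtx" (3x3 intrinsics, pixels), "D" ([k1, k2, p1, p2, k3] as OpenCV has them; the pictures are not rectified), "pose" (4x4, takes a point from camera to world coordinates). Camera axes: x right, y down, z forward; pixel columns grow to the right and rows downward; lengths in m; the calibration is good to about 2 mm. A picture is of the moment at which its call begins: read the wrist's pose just before it. camera_model takes no time and is no camera call; for the wrist camera it gives the pose at the moment of the call.
- workorder.sign_off(): hands the job in; it is judged then, once.
Trained networks look in the newest picture that a camera, given by its name, has taken for a name from the list of things; names that differ only in an ending like _2 or _b are one class to them, and where a whole thing is asked for, a point or a joint stands for the part that bears it (a point fixed in the world has none). Each returns a list of dicts, best first, with "p" (0 to 1); they miss things now and then, are a little off and sometimes report something else, mostly with a low value. They report only what shows in the picture. A call takes as long as a camera call. They do not tell look-alikes from the thing itself.
- nets.regions_of(camera, target): "pixels" (420x560 bool, what is visible of it) and "rect" ([left, top, right, bottom] in pixels, round what is visible of it).
The state is a dict: "clock": time; "joint_positions": joint angles; "joint_velocities": joint speeds; "effort": joint torques, N m; "eef_pos": TCP position; "orientation": TCP orientation; "ft_force": force on the tool from outside, world axes, zero at the start; "torque": the same for the moment, N m; "finger_gap": finger opening in m; "grip_force": force on a finger pad.
Only numpy, scipy, OpenCV 4.12 (cv2) and the standard library are available. Lean on these libraries where they do the work, as an engineer would, in place of code of your own. Each camera call takes 0.05 s, during which the arm holds its last target. There are 200 camera calls.

## Working session

There is one attempt and no reset: what is moved stays moved. The work goes in short steps, Python scripts to look and compute and a tool call to move; the robot and the scene stay as the last step left them, time stands still between calls to the robot, and variables do not carry over. Pictures are saved under pics/ and viewed, at most 10 in all, crops included, and the job is handed in when it is done.

Besides the shell and the picture viewer there is one more tool, called as name(argument=value, ...) on one line, values as JSON. step_arm: Moves the arm, as the interface text tells. Its arguments: {"type":"object","properties":{"commands":{"type":"array","items":{"type":"array","items":{"type":"array","items":{"type":"number"}}}}},"required":["commands"]}

```bash
mkdir -p pics; ls
cat > h.py <<'E'
import numpy as np, cv2
from plant import sensors, imaging, workorder, nets, manip
def snap(n,f=None):
    im=imaging.snapshot(n)
    if f: cv2.imwrite('pics/'+f,im[:,:,::-1])
    return im
def ray(n,uv):
    c=imaging.camera_model(n);T=np.array(c["pose"])
    p=cv2.undistortPoints(np.array(uv,float).reshape(-1,1,2),np.array(c["mtx"]),np.array(c["D"])).reshape(-1,2)
    return T[:3,3],np.c_[p,np.ones(len(p))]@T[:3,:3].T
def onz(n,uv,z):
    o,d=ray(n,uv); z=np.broadcast_to(z,len(d)); return o+d*((z-o[2])/d[:,2])[:,None]
def proj(n,P):
    c=imaging.camera_model(n);T=np.linalg.inv(np.array(c["pose"]))
    return cv2.projectPoints(np.array(P,float).reshape(-1,3),cv2.Rodrigues(T[:3,:3])[0],T[:3,3],np.array(c["mtx"]),np.array(c["D"]))[0].reshape(-1,2)
def tri(obs):
    A=np.zeros((3,3));b=np.zeros(3)
    for n,uv in obs:
        o,d=ray(n,[uv]);d=d[0]/np.linalg.norm(d);M=np.eye(3)-np.outer(d,d);A+=M;b+=M@o
    return np.linalg.solve(A,b)
E
python3 - <<'E'
from h import *
for n in("scene","side"):
    snap(n,n+'0.png')
    for t in("tray","tray_grip","tray_spout","ball","dish","dish_bar","stand"):
        for r in nets.regions_of(n,t)[:3]:
            m=np.argwhere(r["pixels"]);print(n,t,round(r["p"],2),np.round(r["rect"]),m.mean(0)[::-1].round(1),len(m))
    print(imaging.camera_model(n)["pose"])
E
```

```text
pics
scene tray 0.61 [286. 169. 320. 201.] [305.1 189.4] 521
scene tray 0.39 [392. 152. 393. 163.] [391.  157.1] 37
scene tray_grip 0.56 [285. 169. 319. 203.] [304.8 189.5] 439
scene tray_grip 0.42 [389. 152. 393. 159.] [391.2 155.8] 32
scene tray_spout 0.89 [290. 172. 318. 203.] [304.3 189.6] 428
scene tray_spout 0.52 [388. 151. 395. 163.] [391.3 155.9] 52
scene ball 0.39 [306. 185. 310. 191.] [307.9 188.1] 22
scene dish 0.94 [159. 278. 215. 333.] [187.6 308.1] 2002
scene dish_bar 0.97 [163. 280. 215. 334.] [187.7 307.9] 1983
[[-0.79262425 -0.46674392  0.39229697 -0.21769913]
 [-0.60969463  0.61138311 -0.50446324  0.75267469]
 [-0.00438859 -0.63903115 -0.76916834  1.45606309]
 [ 0.          0.          0.          1.        ]]
side tray 0.97 [216. 310. 251. 340.] [235.  328.2] 621
side tray 0.93 [277. 245. 307. 272.] [287.  255.6] 479
side tray_grip 0.88 [216. 310. 252. 343.] [235.6 328.1] 635
side tray_grip 0.8 [278. 243. 300. 270.] [286.3 256. ] 442
side tray_spout 0.74 [216. 307. 253. 341.] [235.2 328. ] 660
side tray_spout 0.71 [276. 243. 305. 272.] [286.4 256. ] 480
side dish_bar 0.98 [273. 155. 305. 188.] [287.4 176.1] 538
side stand 0.32 [275. 245. 305. 273.] [286.8 256.2] 471
[[ 0.99927748  0.00483437 -0.037698    0.54207231]
 [ 0.03659078 -0.39058434  0.91983965 -1.53954584]
 [-0.0102774  -0.92055445 -0.39047903  0.71471919]
 [ 0.          0.          0.          1.        ]]
```

View pics/scene0.png

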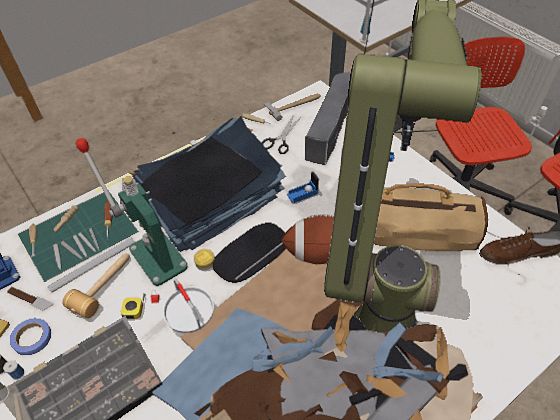

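View pics/side0.png

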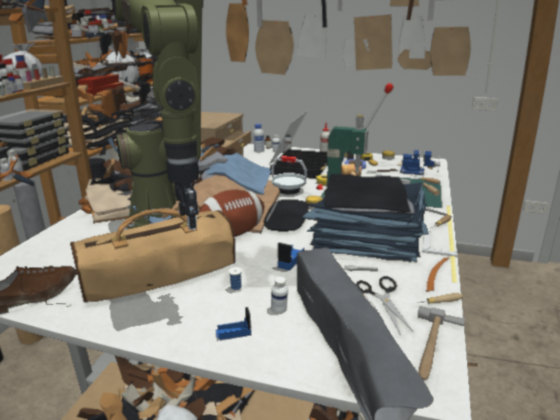

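The scene picture shows a blue tray at (304,189) and the dish with its red bar at (187,307). A second tray is mostly hidden by the arm near (391,157). The side picture shows the trays at (235,328) and (287,256), and the dish at (288,178). I'll zoom in to compare the tray sizes.

Run:
```python
from h import *
s=cv2.imread('pics/scene0.png');d=cv2.imread('pics/side0.png')
z=lambda im,x,y,w,h,W,H:cv2.resize(im[y:y+h,x:x+w],(W,H),interpolation=cv2.INTER_CUBIC)
top=np.hstack([z(d,205,300,60,45,400,300),z(d,265,230,60,45,400,300)])
bot=np.hstack([z(s,276,165,60,45,400,300),z(s,155,270,80,60,400,300)])
cv2.imwrite('pics/z0.png',np.vstack([top,bot]))
print("dish",onz("scene",[[187,308]],0.03),"trayA scene",onz("scene",[[304,189]],.03),"side",onz("side",[[287,256],[235,328]],.03))
print(tri([("scene",(187.7,288)),("side",(288.5,158))]))
```

```text
dish [[0.51284579 0.31352778 0.03      ]] trayA scene [[ 0.51843863 -0.3084096   0.03      ]] side [[ 0.50558102 -0.32365565  0.03      ]
 [ 0.39071305 -0.6762391   0.03      ]]
[0.4954069  0.30319044 0.15290697]
```

View pics/z0.png

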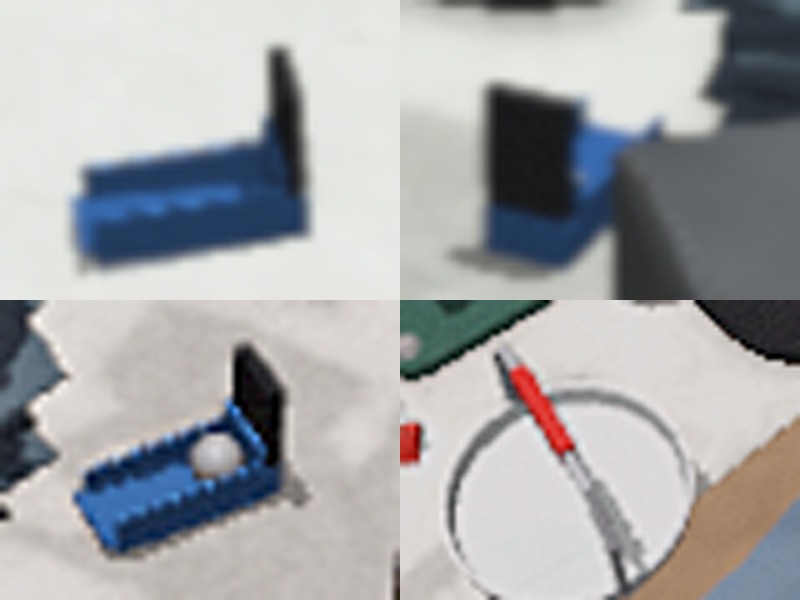

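The ball lies in tray A, at about (0.51,-0.31), so that's the one meant. It opens away from its tab in the scene crop. The dish bar runs from upper left to lower right. Next: axes and the wrist camera pose.

Run:
```python
from h import *
np.set_printoptions(precision=3,suppress=True)
q=lambda x,y,s,ox,oy:[ox+x/s-.5,oy+y/s-.5]
k=6.667
T=onz("scene",[q(237,45,k,276,165),q(283,85,k,276,165)],.086);print("tab top corners",T)
S=onz("scene",[q(75,197,k,276,165),q(112,250,k,276,165)],[.03,.0]);print("spout",S)
B=onz("scene",[q(510,55,5,155,270),q(570,145,5,155,270)],.15);print("bar ends",B, B.mean(0))
rim=onz("scene",[[187.6,308.1]],.045);print(rim)
s=sensors.read_state();print(s["eef_pos"],s["orientation"],s["joint_positions"],s["finger_gap"],manip.tips_ahead)
T=np.array(imaging.camera_model("wrist")["pose"]);R=s["orientation"];print(np.array(R).T@T[:3,:3],np.array(R).T@(T[:3,3]-s["eef_pos"]),imaging.camera_model("wrist")["mtx"])
for n,z in (("red_clip",.02),("tape_measure",.02),("beeswax",.02),("wax_tin",.02),("dye_bottle",.05),("blue_spool",.03),("red_spool",.03)):
  for c in("scene","side"):
    for r in nets.regions_of(c,n)[:1]:
        m=np.argwhere(r["pixels"]).mean(0)[::-1];print(n,c,r["p"],m,onz(c,[m],z)[0])
```

```text
tab top corners [[ 0.521 -0.354  0.086]
 [ 0.483 -0.344  0.086]]
spout [[ 0.554 -0.249  0.03 ]
 [ 0.53  -0.252  0.   ]]
bar ends [[0.353 0.16  0.15 ]
 [0.286 0.186 0.15 ]] [0.319 0.173 0.15 ]
[[0.503 0.317 0.045]]
[ 0.268 -0.537  0.248] [[ 0.895  0.446 -0.   ]
 [ 0.446 -0.895 -0.   ]
 [-0.     0.    -1.   ]] [-1.108  0.313 -0.047  1.21  -0.     1.571] 0.0854901968723154 0.017
[[ 0.    -0.945 -0.328]
 [ 1.     0.    -0.001]
 [ 0.001 -0.328  0.945]] [ 0.084  0.    -0.125] [[329.478   0.    280.025]
 [  0.    329.478 210.792]
 [  0.      0.      1.   ]]
red_clip side 0.71 [289.162 175.957] [0.495 0.453 0.02 ]
tape_measure scene 0.83 [131.626 307.457] [0.657 0.413 0.02 ]
tape_measure side 0.16 [313.194 198.407] [0.6   0.175 0.02 ]
beeswax scene 0.6 [154.364 298.255] [0.625 0.348 0.02 ]
wax_tin scene 0.78 [203.746 258.766] [0.605 0.143 0.02 ]
dye_bottle side 0.69 [279.14  296.236] [ 0.492 -0.57   0.05 ]
blue_spool side 0.53 [235.405 279.571] [ 0.364 -0.462  0.03 ]
red_spool side 0.24 [286.553 255.859] [ 0.504 -0.323  0.03 ]
```

step_arm(commands=[[[0, 0, -0.03, 0, 0, 0, 1], [0.03, -0.007, -0.04, 0, 0, 0.05, 1], [0.065, -0.014, -0.04, 0, 0, 0.15, 1], [0.1, -0.022, -0.04, 0, 0, 0.25, 1], [0.138, -0.03, -0.04, 0, 0, 0.36, 1], [0.175, -0.038, -0.04, 0, 0, 0.47, 1], [0.21, -0.046, -0.04, 0, 0, 0.57, 1], [0.247, -0.054, -0.03, 0, 0, 0.67, 1], [0.28, -0.062, -0.02, 0, 0, 0.76, 1], [0.293, -0.064, -0.02, 0, 0, 0.76, 1]]])

```text
clock: 2.33
eef_pos: [0.5037, -0.3452, 0.2663]
orientation: [[0.956, -0.293, -0.001], [-0.293, -0.956, 0.003], [-0.002, -0.002, -1.0]]
ft_force: [-0.7, -0.0, 0.1]
finger_gap: 0.0856
grip_force: 0.0
```

Run:
```python
from h import *
np.set_printoptions(precision=3,suppress=True)
s=sensors.read_state();print(s["clock"],s["eef_pos"],s["orientation"],s["joint_positions"])
w=snap("wrist","w1.png")
for t in("tray","tray_grip","ball"):
    for r in nets.regions_of("wrist",t)[:2]: print(t,r["p"],r["rect"])
B=onz("scene",[[176.5,280.5],[188.5,298.5]],.15);print("bar ends",B, B.mean(0))
print("box",onz("scene",[[309,160],[335,165]],0))
sc=snap("scene","sc1.png")
```

```text
2.3333 [ 0.504 -0.345  0.266] [[ 0.956 -0.293 -0.001]
 [-0.293 -0.956  0.003]
 [-0.002 -0.002 -1.   ]] [-0.602  0.33   0.016  1.26   0.002  2.837]
tray 0.84 [192.0, 145.7, 294.3, 213.0]
tray 0.82 [527.0, 152.1, 558.2, 225.4]
tray_grip 0.78 [522.8, 156.1, 558.7, 224.7]
tray_grip 0.7 [191.0, 142.8, 297.9, 213.5]
bar ends [[0.541 0.304 0.15 ]
 [0.47  0.326 0.15 ]] [0.505 0.315 0.15 ]
box [[ 0.61  -0.469  0.   ]
 [ 0.512 -0.508  0.   ]]
```

View pics/w1.png

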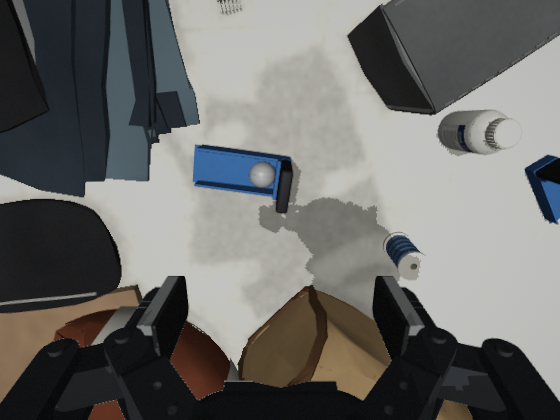

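The wrist view shows the tray with its spout left, at (195,165), and the black tab at (285,185) with the ball beside it at (262,175). The bag and the football lie under the gripper at the lower edge.

Run:
```python
from h import *
np.set_printoptions(precision=4,suppress=True)
w=cv2.imread('pics/w1.png')
cv2.imwrite('pics/z1.png',cv2.resize(w[135:225,185:305],(800,600),interpolation=cv2.INTER_CUBIC))
print(onz("wrist",[[286,158],[283,212]],.086))
print(onz("wrist",[[196,146],[195,186],[280,198]],[.046,.046,.046]))
print("ball",onz("wrist",[[262,175]],.03))
print("bag/ball",onz("wrist",[[312,288],[220,345]],.15))
```

```text
[[ 0.5275 -0.3642  0.086 ]
 [ 0.4769 -0.3459  0.086 ]]
[[ 0.5605 -0.2762  0.046 ]
 [ 0.5203 -0.2591  0.046 ]
 [ 0.48   -0.3438  0.046 ]]
ball [[ 0.5072 -0.331   0.03  ]]
bag/ball [[ 0.4254 -0.3556  0.15  ]
 [ 0.3911 -0.2585  0.15  ]]
```

View pics/z1.png

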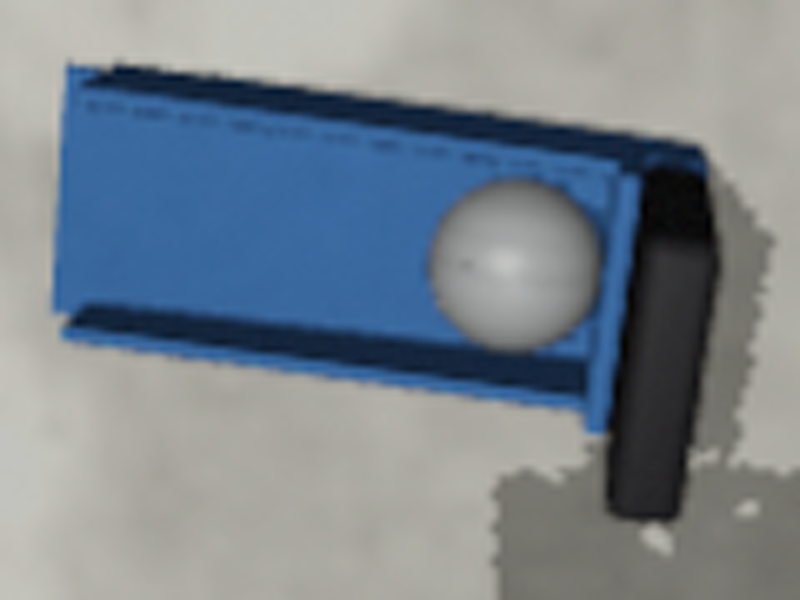

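Run:
```python
from h import *
np.set_printoptions(precision=4,suppress=True)
z=lambda L:[[184.5+x/6.667,134.5+y/6.667] for x,y in L]
P=onz("wrist",z([(690,243),(644,518)]),.086);d=P[0]-P[1]
print(P,P.mean(0),np.linalg.norm(d),np.degrees(np.arctan2(d[1],d[0])))
W=onz("wrist",z([(65,335),(585,405)]),.044);e=W[0]-W[1];print(W,np.linalg.norm(e),np.degrees(np.arctan2(e[1],e[0])))
print("ball",onz("wrist",z([(515,265)]),.03))
s=sensors.read_state();R=np.array(s["orientation"]);g=np.r_[P.mean(0)[:2],.074]
print(R.T@(g-s["eef_pos"]))
```

```text
[[ 0.5151 -0.3625  0.086 ]
 [ 0.4773 -0.3441  0.086 ]] [ 0.4962 -0.3533  0.086 ] 0.04204239397156665 -25.930181031324217
[[ 0.5216 -0.2582  0.044 ]
 [ 0.4849 -0.3364  0.044 ]] 0.08638682264178668 64.91687030539686
ball [[ 0.5081 -0.331   0.03  ]]
[-0.0034  0.0047  0.1947]
```

step_arm(commands=[[[-0.001, 0.002, 0.02, 0, 0, 0.05, 1], [-0.003, 0.004, 0.05, 0, 0, 0.1, 1], [-0.003, 0.005, 0.08, 0, 0, 0.148, 0.8], [-0.003, 0.005, 0.11, 0, 0, 0.148, 0.6], [-0.003, 0.005, 0.14, 0, 0, 0.148, 0.6], [-0.003, 0.005, 0.165, 0, 0, 0.148, 0.6], [-0.003, 0.005, 0.182, 0, 0, 0.148, 0.6], [-0.003, 0.005, 0.19, 0, 0, 0.148, 0.6], [-0.003, 0.005, 0.191, 0, 0, 0.148, 0.6], [-0.003, 0.005, 0.191, 0, 0, 0.148, 0.6]]])

```text
clock: 3.42
eef_pos: [0.4967, -0.3537, 0.0779]
orientation: [[0.902, -0.432, 0.0], [-0.432, -0.902, -0.0], [0.0, 0.0, -1.0]]
ft_force: [0.3, -0.1, 0.3]
finger_gap: 0.0513
grip_force: 0.0
```

Run:
```python
from h import *
s=sensors.read_state();print(s["eef_pos"],s["joint_positions"])
a=snap("wrist");b=snap("side")
cv2.imwrite('pics/z2.png',np.hstack([cv2.resize(a[:,:,::-1],(480,360)),cv2.resize(b[215:285,250:310,::-1],(308,360))]))
```

```text
[ 0.49673341 -0.35369657  0.07789764] [-6.18712075e-01  4.47067660e-01 -2.61164032e-01  8.62162312e-01
 -1.01312992e-04  2.96936404e+00]
```

View pics/z2.png

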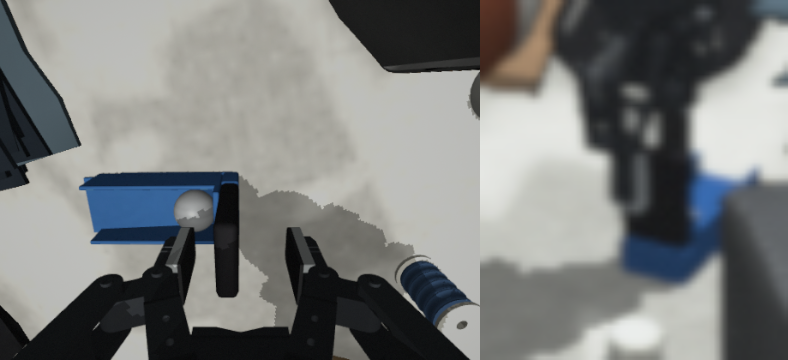

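The tab at (227,240) sits about 5 mm toward the ball-side finger, and the ball is clear of the fingers. I'll shift by that much and close.

step_arm(commands=[[[0, -0.003, 0.001, 0, 0, 0, 0.6], [0, -0.005, 0.001, 0, 0, 0, 0.6], [0, -0.005, 0.001, 0, 0, 0, 0.4], [0, -0.005, 0.001, 0, 0, 0, 0.25], [0, -0.005, 0.001, 0, 0, 0, 0.15], [0, -0.005, 0.001, 0, 0, 0, 0], [0, -0.005, 0.001, 0, 0, 0, 0], [0, -0.005, 0.001, 0, 0, 0, 0], [0, -0.005, 0.001, 0, 0, 0, 0], [0, -0.005, 0.001, 0, 0, 0, 0]]])

```text
clock: 4.35
eef_pos: [0.4997, -0.3481, 0.0767]
orientation: [[0.903, -0.431, 0.001], [-0.431, -0.903, 0.0], [0.001, -0.0, -1.0]]
ft_force: [0.6, 2.4, 5.8]
finger_gap: 0.0107
grip_force: 59.5
```

Run:
```python
from h import *
np.set_printoptions(precision=3,suppress=True)
print("bag end side", onz("side",[[235,262],[235,262],[230,222]],[0,.05,.13]))
print("bag end scene", onz("scene",[[384,215],[384,195],[384,195]],[.05,.1,.15]))
print("bag wrist", onz("wrist",[[0,0]],0)*0)
print("football tip", tri([("scene",(284,240)),("side",(264,205))]), onz("side",[[264,205]],[.06]),onz("scene",[[284,240]],[.06]))
print("blue mat top football scene", onz("scene",[[310,215]],[.12]))
s=sensors.read_state();T=np.array(imaging.camera_model("wrist")["pose"]);print(T[:3,3])
```

```text
bag end side [[ 0.341 -0.312  0.   ]
 [ 0.355 -0.398  0.05 ]
 [ 0.33  -0.293  0.13 ]]
bag end scene [[ 0.212 -0.364  0.05 ]
 [ 0.243 -0.403  0.1  ]
 [ 0.226 -0.36   0.15 ]]
bag wrist [[ 0. -0.  0.]]
football tip [ 0.413 -0.046  0.082] [[0.411 0.008 0.06 ]] [[ 0.42  -0.059  0.06 ]]
blue mat top football scene [[ 0.387 -0.159  0.12 ]]
[ 0.576 -0.384  0.202]
```

step_arm(commands=[[[0, 0, 0, 0, 0, 0, 0.3], [0, 0, 0, 0, 0, 0, 0.6], [0, 0, 0, 0, 0, 0, 0.6], [0, 0, 0, 0, 0, 0, 0.6], [0, 0, -0.015, 0, 0, 0, 0.6], [0, 0, -0.05, 0, 0, -0.02, 0.6], [0, 0, -0.09, 0, 0, -0.14, 0.6], [0, 0, -0.12, 0, 0, -0.26, 0.6], [0, 0, -0.13, 0, 0, -0.38, 0.6], [0, 0, -0.13, 0, 0, -0.5, 0.6]]])

```text
clock: 5.18
eef_pos: [0.5011, -0.3497, 0.2105]
orientation: [[0.998, 0.061, 0.005], [0.061, -0.998, -0.004], [0.005, 0.004, -1.0]]
ft_force: [-0.1, -0.3, -0.2]
finger_gap: 0.0513
grip_force: 0.0
```

step_arm(commands=[[[0, 0, 0, 0, 0, -0.12, 0.6], [0, 0, 0, 0, 0, -0.24, 0.6], [0, 0, 0, 0, 0, -0.36, 0.6], [0, 0, 0, 0, 0, -0.48, 0.6], [0, 0, 0, 0, 0, -0.6, 0.6], [0, 0, 0, 0, 0, -0.72, 0.6], [0, 0, 0, 0, 0, -0.84, 0.6], [0, 0, 0, 0, 0, -0.96, 0.6], [0, 0, 0, 0, 0, -1.08, 0.6], [0, 0, 0, 0, 0, -1.2, 0.6]]])

```text
clock: 6.02
eef_pos: [0.4991, -0.3482, 0.206]
orientation: [[0.305, 0.952, -0.001], [0.952, -0.305, 0.0], [-0.0, -0.001, -1.0]]
ft_force: [0.1, -0.6, -0.6]
finger_gap: 0.0513
grip_force: 0.0
```

step_arm(commands=[[[0, 0, 0, 0, 0, -0.12, 0.6], [0, 0, 0, 0, 0, -0.24, 0.6], [0, 0, 0, 0, 0, -0.36, 0.6], [0, 0, 0, 0, 0, -0.48, 0.6], [0, 0, 0, 0, 0, -0.6, 0.6], [0, 0, 0, 0, 0, -0.72, 0.6], [0, 0, 0, 0, 0, -0.84, 0.6], [0, 0, 0, 0, 0, -0.96, 0.6], [0, 0, 0, 0, 0, -1.08, 0.6], [0, 0, 0, 0, 0, -1.2, 0.6]]])

```text
clock: 6.85
eef_pos: [0.4991, -0.3482, 0.206]
orientation: [[-0.777, 0.63, -0.001], [0.63, 0.777, 0.0], [0.0, -0.0, -1.0]]
ft_force: [0.4, -0.7, -0.5]
finger_gap: 0.0513
grip_force: 0.0
```

step_arm(commands=[[[0, 0, 0, 0, 0, -0.12, 0.6], [0, 0, 0, 0, 0, -0.24, 0.6], [0, 0, 0, 0, 0, -0.24, 0.6], [0, 0, 0, 0, 0, -0.24, 0.6]]])

```text
clock: 7.18
eef_pos: [0.4991, -0.3482, 0.2061]
orientation: [[-0.9, 0.435, -0.0], [0.435, 0.9, 0.0], [0.0, -0.0, -1.0]]
ft_force: [-0.8, -0.3, -0.1]
finger_gap: 0.051
grip_force: 0.0
```

Run:
```python
from h import *
np.set_printoptions(precision=3,suppress=True)
s=sensors.read_state();print(s["clock"],s["eef_pos"],s["orientation"],s["joint_positions"])
a=snap("wrist","w3.png")
for r in nets.regions_of("wrist","tray_grip")[:2]: print(r["p"],r["rect"])
print(proj("wrist",[s["eef_pos"]]))
```

```text
7.1833 [ 0.499 -0.348  0.206] [[-0.9    0.435 -0.   ]
 [ 0.435  0.9    0.   ]
 [ 0.    -0.    -1.   ]] [-0.609  0.349 -0.095  1.127 -0.    -0.159]
0.97 [271.9, 158.5, 391.8, 232.7]
0.78 [0.0, 217.0, 17.5, 254.0]
[[280.352 298.349]]
```

View pics/w3.png

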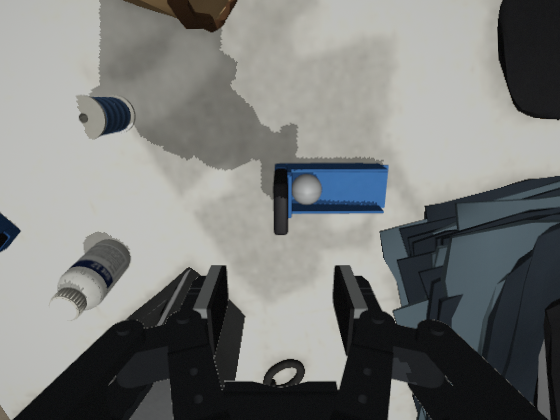

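After the half turn the tab is centred, at (281,200). The ball is at (307,188) beside it. Go down, grip and lift.

step_arm(commands=[[[0, 0, 0.03, 0, 0, 0, 0.6], [0, 0, 0.065, 0, 0, 0, 0.6], [0, 0, 0.1, 0, 0, 0, 0.6], [0, 0, 0.12, 0, 0, 0, 0.6], [0, 0, 0.129, 0, 0, 0, 0.6], [0, 0, 0.13, 0, 0, 0, 0.5], [0, 0, 0.13, 0, 0, 0, 0.35], [0, 0, 0.13, 0, 0, 0, 0.2], [0, 0, 0.13, 0, 0, 0, 0], [0, 0, 0.13, 0, 0, 0, 0]]])

```text
clock: 8.12
eef_pos: [0.5008, -0.3491, 0.0785]
orientation: [[-0.902, 0.432, 0.003], [0.432, 0.902, -0.002], [-0.004, -0.0, -1.0]]
ft_force: [1.4, 1.3, 5.0]
finger_gap: 0.0108
grip_force: 59.6
```

step_arm(commands=[[[0, 0, 0, 0, 0, 0, 0], [0, 0, 0, 0, 0, 0, 0], [0, 0, 0, 0, 0, 0, 0]]])

```text
clock: 8.37
eef_pos: [0.5008, -0.3491, 0.0784]
orientation: [[-0.902, 0.432, 0.003], [0.432, 0.902, -0.002], [-0.004, -0.0, -1.0]]
ft_force: [0.4, -0.6, 6.0]
finger_gap: 0.0109
grip_force: 59.8
```

step_arm(commands=[[[0, 0, -0.003, 0, 0, 0, 0], [0, 0, -0.01, -0.01, 0, 0, 0], [0, 0, -0.022, -0.02, 0, 0, 0], [0, 0, -0.04, -0.035, 0, 0, 0], [0, 0, -0.062, -0.05, 0, 0, 0], [0, 0, -0.088, -0.065, 0, 0, 0], [0, 0, -0.114, -0.08, 0, 0, 0], [0, 0, -0.14, -0.08, 0, 0, 0], [0, 0, -0.163, -0.08, 0, 0, 0], [0, 0, -0.18, -0.08, 0, 0, 0]]])

```text
clock: 9.2
eef_pos: [0.4993, -0.3486, 0.259]
orientation: [[-0.902, 0.431, 0.036], [0.432, 0.899, 0.071], [-0.002, 0.08, -0.997]]
ft_force: [0.2, 0.1, -2.2]
finger_gap: 0.0112
grip_force: 58.6
```

Run:
```python
from h import *
np.set_printoptions(precision=3,suppress=True)
s=sensors.read_state();print(s["clock"],s["eef_pos"],s["orientation"],s["joint_positions"])
R=np.array(s["orientation"]);print("to pre",R.T@(np.array([.459,.169,.265])-s["eef_pos"]))
a=snap("scene");b=snap("side");w=snap("wrist")
z=lambda im,x,y,w,h,W,H:cv2.resize(im[y:y+h,x:x+w,::-1],(W,H),interpolation=cv2.INTER_CUBIC)
cv2.imwrite('pics/z4.png',np.vstack([np.hstack([z(a,155,272,64,64,400,400),z(b,262,145,52,52,400,400)]),np.hstack([z(w,140,60,280,140,400,200),z(a,270,130,80,40,400,200)])]))
```

```text
9.2 [ 0.499 -0.349  0.259] [[-0.902  0.431  0.036]
 [ 0.432  0.899  0.071]
 [-0.002  0.08  -0.997]] [-0.65   0.339  0.01   1.256  0.078 -0.203]
to pre [0.26  0.448 0.029]
```

View pics/z4.png

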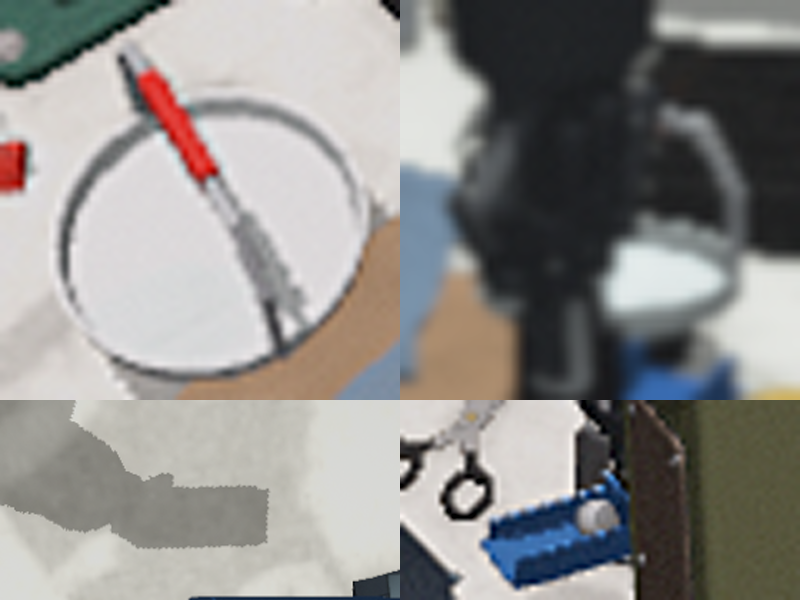

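The tray hangs in the grip with the ball at its back. In the crop the dish rim is centred at (211,235), and the bar runs (148,75)–(207,180).

Run:
```python
from h import *
np.set_printoptions(precision=4,suppress=True)
z=lambda L:[[154.5+x/6.25,271.5+y/6.25] for x,y in L]
print("rim c",onz("scene",z([(211,237)]),.052))
B=onz("scene",z([(149,76),(207,180)]),.152);d=B[0]-B[1];print("bar",B,B.mean(0),np.linalg.norm(d),np.degrees(np.arctan2(d[1],d[0])))
C=B.mean(0)
for C in ([.504,.316],[.507,.319]):
  a=np.arange(0,6.28,1.57);P=[[C[0]+.077*np.cos(t),C[1]+.077*np.sin(t),.054] for t in np.arange(0,6.28,.1)]
  q=(proj("scene",P)-[154.5,271.5])*6.25;print(q.min(0),q.max(0))
```

```text
rim c [[0.4951 0.3215 0.052 ]]
bar [[0.5274 0.3089 0.152 ]
 [0.4665 0.3323 0.152 ]] [0.4969 0.3206 0.152 ] 0.06521784641533267 -20.96397465378863
[45.419  81.5952] [363.4025 361.8618]
[36.5639 82.5706] [354.7242 362.9802]
```

step_arm(commands=[[[0.002, 0.003, 0.001, 0, 0, 0, 0], [0.005, 0.009, 0.001, 0, 0, 0, 0], [0.01, 0.018, 0.001, 0, 0, 0, 0], [0.018, 0.031, 0.002, 0, 0, -0.01, 0], [0.028, 0.048, 0.003, 0, 0, -0.02, 0], [0.038, 0.066, 0.004, 0, 0, -0.03, 0], [0.049, 0.085, 0.005, 0, 0, -0.04, 0], [0.061, 0.105, 0.006, 0, 0, -0.05, 0], [0.073, 0.125, 0.008, 0, 0, -0.06, 0], [0.085, 0.146, 0.009, 0, 0, -0.07, 0]]])

```text
clock: 10.18
eef_pos: [0.4846, -0.1774, 0.2579]
orientation: [[-0.93, 0.366, 0.033], [0.367, 0.927, 0.073], [-0.003, 0.08, -0.997]]
ft_force: [-0.3, -0.5, -3.1]
finger_gap: 0.0105
grip_force: 58.6
```

step_arm(commands=[[[0.0115, 0.021, 0.002, 0, 0, 0, 0], [0.023, 0.042, 0.003, 0, 0, 0, 0], [0.0345, 0.063, 0.005, 0, 0, 0, 0], [0.046, 0.084, 0.007, 0, 0, 0, 0], [0.0575, 0.105, 0.008, 0, 0, 0, 0], [0.069, 0.126, 0.01, 0, 0, 0, 0], [0.08, 0.146, 0.011, 0, 0, 0, 0], [0.09, 0.165, 0.013, 0, 0, 0, 0], [0.1, 0.183, 0.014, 0, 0, 0, 0], [0.109, 0.2, 0.016, 0, 0, 0, 0]]])

```text
clock: 11.02
eef_pos: [0.4566, 0.0489, 0.2576]
orientation: [[-0.93, 0.366, 0.033], [0.367, 0.927, 0.072], [-0.004, 0.079, -0.997]]
ft_force: [0.4, 0.5, -2.4]
finger_gap: 0.0108
grip_force: 58.6
```

step_arm(commands=[[[0.0085, 0.0155, 0.001, 0, 0, 0, 0], [0.0165, 0.03, 0.002, 0, 0, 0, 0], [0.024, 0.044, 0.003, 0, 0, 0, 0], [0.031, 0.057, 0.004, 0, 0, 0, 0], [0.0375, 0.069, 0.005, 0, 0, 0, 0], [0.0435, 0.08, 0.006, 0, 0, 0, 0], [0.049, 0.09, 0.007, 0, 0, 0, 0], [0.0535, 0.099, 0.008, 0, 0, 0, 0], [0.0575, 0.106, 0.008, 0, 0, 0, 0], [0.0605, 0.111, 0.008, 0, 0, 0, 0]]])

```text
clock: 11.85
eef_pos: [0.4422, 0.1737, 0.2585]
orientation: [[-0.93, 0.366, 0.033], [0.367, 0.927, 0.072], [-0.005, 0.079, -0.997]]
ft_force: [1.7, -0.4, -2.5]
finger_gap: 0.0108
grip_force: 58.6
```

step_arm(commands=[[[0.0005, 0.001, 0, 0, 0, 0, 0], [0.0005, 0.001, 0, 0, 0, 0, 0]]])

```text
clock: 12.02
eef_pos: [0.4428, 0.1741, 0.2589]
orientation: [[-0.93, 0.366, 0.034], [0.368, 0.927, 0.072], [-0.006, 0.079, -0.997]]
ft_force: [0.1, -0.6, -2.5]
finger_gap: 0.0106
grip_force: 58.6
```

Run:
```python
from h import *
np.set_printoptions(precision=4,suppress=True)
s=sensors.read_state();p=s["eef_pos"];R=np.array(s["orientation"]);print(s["clock"],p,R,s["joint_positions"])
sp=p+R@[0,.106,.0644];print("spout",sp,"centre in tray frame",(np.array([.496,.321])-sp[:2])@R[:2,:2]/.998)
a=snap("scene");w=snap("wrist")
z=lambda im,x,y,w,h,W,H:cv2.resize(im[y:y+h,x:x+w,::-1],(W,H),interpolation=cv2.INTER_CUBIC)
cv2.imwrite('pics/z5.png',np.hstack([z(a,150,220,112,112,400,400),cv2.resize(w[:,:,::-1],(400,400))]))
print(proj("wrist",[sp]),proj("scene",[sp]))
```

```text
12.0167 [0.4428 0.1741 0.2589] [[-0.93    0.3661  0.0343]
 [ 0.3676  0.9272  0.0718]
 [-0.0055  0.0794 -0.9968]] [ 0.3375  0.0278 -0.3689  1.1177  0.0565  0.7153]
spout [0.4838 0.277  0.2031] centre in tray frame [0.0048 0.0453]
[[448.0473 238.6047]] [[194.2788 274.4803]]
```

View pics/z5.png

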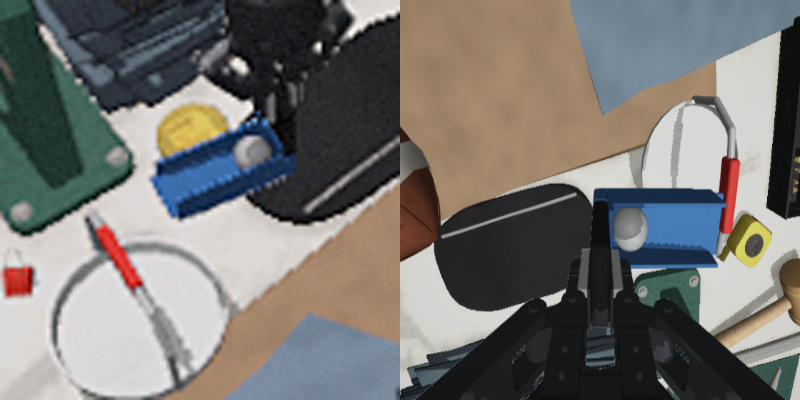

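The tray is just short of the dish. The wrist half shows the ball at the tray's back and the red bar beyond the spout, at (730,195) in the montage. I'll check the dish estimate against this view.

Run:
```python
from h import *
np.set_printoptions(precision=4,suppress=True)
C=np.array([.496,.321]);a=np.radians(-21);u=np.array([np.cos(a),np.sin(a)])
print("pred bar ends", proj("wrist",[np.r_[C-.033*u,.154],np.r_[C+.033*u,.154]]))
print("obs end (462,166) ->",onz("wrist",[[462,166]],.150), np.r_[C-.033*u])
print("leg foot pred",proj("wrist",[np.r_[C-.076*u,.05]]), "rim",proj("wrist",[np.r_[C-.077*np.array([-u[1],u[0]]),.054]]))
```

```text
pred bar ends [[476.0212 163.9016]
 [461.3684 243.6929]]
obs end (462,166) -> [[0.4643 0.3241 0.15  ]] [0.4652 0.3328]
leg foot pred [[418.1101 101.5589]] rim [[340.9201 177.8876]]
```

Run:
```python
from h import *
np.set_printoptions(precision=4,suppress=True)
for n,(x0,y0,x1,y1) in (("wrist",(430,130,500,290)),("scene",(165,270,205,320))):
    im=snap(n).astype(int);m=(im[:,:,0]>1.8*im[:,:,1])&(im[:,:,0]>1.8*im[:,:,2])&(im[:,:,0]>80)
    k=np.zeros_like(m);k[y0:y1,x0:x1]=m[y0:y1,x0:x1]
    q=np.argwhere(k)[:,::-1].astype(float);v=cv2.fitLine(q.astype(np.float32),cv2.DIST_L2,0,.01,.01).ravel()
    t=(q-v[2:])@v[:2];e=np.array([v[2:]+v[:2]*t.min(),v[2:]+v[:2]*t.max()])
    P=onz(n,e,.148);d=P[0]-P[1];print(n,len(q),e,P,P.mean(0),np.linalg.norm(d),np.degrees(np.arctan2(d[1],d[0])))
```

```text
wrist 1201 [[456.6143 244.6709]
 [468.093  165.7227]] [[0.5304 0.3079 0.148 ]
 [0.467  0.3299 0.148 ]] [0.4987 0.3189 0.148 ] 0.06713841047512066 -19.098661673420327
scene 80 [[177.7866 283.5155]
 [187.7853 299.7482]] [[0.5313 0.3082 0.148 ]
 [0.4695 0.3294 0.148 ]] [0.5004 0.3188 0.148 ] 0.06537157596645372 -18.914652442640335
```

step_arm(commands=[[[0, 0, 0.003, 0, 0, 0, 0], [0, -0.001, 0.011, 0, 0, 0, 0], [0, -0.001, 0.024, 0, 0, 0, 0], [0, -0.002, 0.039, 0, 0, -0.01, 0], [0, -0.003, 0.054, 0, 0, -0.02, 0], [-0.001, -0.004, 0.069, 0, 0, -0.03, 0], [-0.001, -0.005, 0.083, 0.01, 0, -0.04, 0], [-0.001, -0.006, 0.095, 0.03, 0, -0.04, 0], [-0.001, -0.007, 0.102, 0.055, 0, -0.04, 0], [-0.001, -0.007, 0.104, 0.08, 0, -0.04, 0]]])

```text
clock: 13.05
eef_pos: [0.444, 0.174, 0.1533]
orientation: [[-0.943, 0.331, 0.004], [0.331, 0.943, -0.006], [-0.005, -0.004, -1.0]]
ft_force: [-0.2, -0.1, -2.7]
finger_gap: 0.011
grip_force: 58.6
```

step_arm(commands=[[[0, 0, 0, 0, 0, 0, 0], [0, 0, 0, 0, 0, 0, 0]]])

```text
clock: 13.22
eef_pos: [0.4455, 0.1753, 0.1551]
orientation: [[-0.944, 0.33, 0.007], [0.33, 0.944, -0.003], [-0.007, -0.0, -1.0]]
ft_force: [0.5, -0.2, -3.6]
finger_gap: 0.011
grip_force: 58.7
```

Run:
```python
from h import *
np.set_printoptions(precision=4,suppress=True)
s=sensors.read_state();p=s["eef_pos"];R=np.array(s["orientation"]);print(s["clock"],p,R,s["joint_positions"])
sp=p+R@[0,.106,.0644];print("spout",sp)
f=R[:2,1]/np.linalg.norm(R[:2,1]);S=np.r_[np.array([.4995,.319])-.048*f,.070]
th0=np.arcsin(-R[2,1])
from scipy.spatial.transform import Rotation as Q
for th in np.arange(0,.45,.05):
    Rn=R@Q.from_rotvec([th-th0,0,0]).as_matrix(); print(round(th-th0,3),R.T@(S-Rn@[0,.106,.0644]-p))
w=snap("scene","sc6.png")
```

```text
13.2167 [0.4455 0.1753 0.1551] [[-0.944   0.3299  0.0069]
 [ 0.3299  0.944  -0.0027]
 [-0.0074 -0.0003 -1.    ]] [ 0.3782  0.1446 -0.4838  0.9369 -0.0051  0.7144]
spout [0.4809 0.2752 0.0906]
-0.0 [-0.0029 -0.0005  0.0207]
0.05 [-0.0029  0.0028  0.0155]
0.1 [-0.0029  0.0064  0.0104]
0.15 [-0.0029  0.0103  0.0056]
0.2 [-0.0029  0.0144  0.0009]
0.25 [-0.0029  0.0187 -0.0035]
0.3 [-0.0029  0.0232 -0.0078]
0.35 [-0.0029  0.028  -0.0118]
0.4 [-0.0029  0.0329 -0.0155]
```

step_arm(commands=[[[-0.001, 0, 0.004, 0.01, 0, 0, 0], [-0.002, 0.001, 0.008, 0.025, 0, 0, 0], [-0.003, 0.002, 0.012, 0.04, 0, 0, 0], [-0.003, 0.003, 0.0145, 0.055, 0, 0, 0], [-0.003, 0.004, 0.014, 0.065, 0, 0, 0], [-0.003, 0.0045, 0.013, 0.075, 0, 0, 0], [-0.003, 0.005, 0.012, 0.085, 0, 0, 0], [-0.003, 0.006, 0.011, 0.095, 0, 0, 0], [-0.003, 0.007, 0.01, 0.105, 0, 0, 0], [-0.003, 0.0075, 0.009, 0.115, 0, 0, 0]]])

```text
clock: 14.1
eef_pos: [0.4505, 0.1809, 0.1461]
orientation: [[-0.944, 0.329, -0.031], [0.331, 0.937, -0.112], [-0.007, -0.116, -0.993]]
ft_force: [0.8, 0.5, -3.4]
finger_gap: 0.0112
grip_force: 58.7
```

Run:
```python
from h import *
np.set_printoptions(precision=4,suppress=True)
s=sensors.read_state();p=s["eef_pos"];R=np.array(s["orientation"]);print(s["clock"],p,R[2],s["ft_force"])
sp=p+R@[0,.106,.0644];print("spout",sp)
f=R[:2,1]/np.linalg.norm(R[:2,1]);S=np.r_[np.array([.4995,.319])-.048*f,.070]
th0=np.arcsin(-R[2,1])
from scipy.spatial.transform import Rotation as Q
for th in np.arange(.12,.45,.04):
    Rn=R@Q.from_rotvec([th-th0,0,0]).as_matrix(); print(round(th-th0,3),R.T@(S-Rn@[0,.106,.0644]-p))
```

```text
14.1 [0.4505 0.1809 0.1461] [-0.0074 -0.1158 -0.9932] [ 0.8435  0.5447 -3.4152]
spout [0.4834 0.273  0.0698]
0.004 [ 0.      0.001  -0.0007]
0.044 [ 0.      0.0036 -0.0048]
0.084 [ 0.      0.0065 -0.0089]
0.124 [ 0.      0.0095 -0.0128]
0.164 [ 0.      0.0126 -0.0167]
0.204 [ 0.      0.0159 -0.0204]
0.244 [ 0.      0.0194 -0.0239]
0.284 [ 0.      0.023  -0.0274]
0.324 [ 0.      0.0267 -0.0306]
```

step_arm(commands=[[[0, 0.001, -0.001, 0.01, 0, 0, 0], [0, 0.0015, -0.002, 0.02, 0, 0, 0], [0, 0.0025, -0.003, 0.03, 0, 0, 0], [0, 0.003, -0.004, 0.04, 0, 0, 0], [0, 0.004, -0.0055, 0.05, 0, 0, 0], [0, 0.0045, -0.0065, 0.06, 0, 0, 0], [0, 0.0055, -0.0075, 0.07, 0, 0, 0], [0, 0.006, -0.0085, 0.08, 0, 0, 0], [0, 0.007, -0.0095, 0.09, 0, 0, 0], [0, 0.0075, -0.0105, 0.1, 0, 0, 0]]])

```text
clock: 14.93
eef_pos: [0.4531, 0.189, 0.1554]
orientation: [[-0.944, 0.324, -0.064], [0.331, 0.921, -0.205], [-0.007, -0.215, -0.977]]
ft_force: [-0.7, 0.3, -3.3]
finger_gap: 0.0106
grip_force: 58.7
```

Run:
```python
from h import *
s=sensors.read_state();print(s["clock"],s["ft_force"])
a=snap("scene");w=snap("wrist")
z=lambda im,x,y,w,h,W,H:cv2.resize(im[y:y+h,x:x+w,::-1],(W,H),interpolation=cv2.INTER_CUBIC)
cv2.imwrite('pics/z7.png',np.hstack([z(a,140,250,100,100,400,400),cv2.resize(w[:,:,::-1],(400,400))]))
```

```text
14.9333 [-0.71729898  0.28569022 -3.31062896]
```

View pics/z7.png

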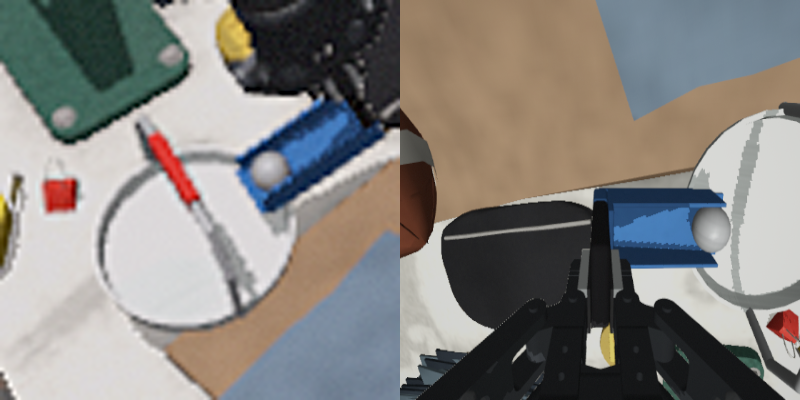

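The ball is at the spout edge, (270,170) in the scene half, and is rolling off over the dish. I'll hold there and let it drop.

step_arm(commands=[[[0, 0.0005, -0.001, 0.01, 0, 0, 0], [0, 0.001, -0.002, 0.02, 0, 0, 0], [0, 0.0015, -0.003, 0.03, 0, 0, 0], [0, 0.002, -0.004, 0.04, 0, 0, 0], [0, 0.002, -0.004, 0.04, 0, 0, 0], [0, 0.002, -0.004, 0.04, 0, 0, 0], [0, 0.002, -0.004, 0.04, 0, 0, 0], [0, 0.002, -0.004, 0.04, 0, 0, 0], [0, 0.002, -0.004, 0.04, 0, 0, 0], [0, 0.002, -0.004, 0.04, 0, 0, 0]]])

```text
clock: 15.87
eef_pos: [0.454, 0.1914, 0.1589]
orientation: [[-0.944, 0.322, -0.077], [0.331, 0.912, -0.241], [-0.007, -0.253, -0.968]]
ft_force: [-0.1, -0.4, -1.6]
finger_gap: 0.0113
grip_force: 58.9
```

Run:
```python
from h import *
s=sensors.read_state();print(s["clock"],s["eef_pos"],s["orientation"],s["ft_force"])
for n in("scene","wrist"):
    snap(n,n+"8.png")
    for r in nets.regions_of(n,"ball")[:2]:
        m=np.argwhere(r["pixels"]).mean(0)[::-1];print(n,r["p"],r["rect"],m,onz(n,[m],.043))
```

```text
15.8667 [0.45396453 0.19139535 0.15888287] [[-0.94364162  0.32188548 -0.07700804]
 [ 0.33089053  0.91245818 -0.2406897 ]
 [-0.0072079  -0.25260605 -0.96754237]] [-0.13712505 -0.44034761 -1.62517927]
wrist 0.91 [480.6, 210.4, 530.8, 255.0] [503.51015801 230.246614  ] [[0.49739131 0.31238116 0.043     ]]
```

The ball is in the dish, near the middle, and the force dropped by its weight. Now lift out, level and go back.

step_arm(commands=[[[0, -0.003, -0.01, 0, 0, 0, 0], [0, -0.007, -0.03, 0, 0, 0, 0], [0, -0.014, -0.055, -0.05, 0, 0, 0], [0, -0.02, -0.078, -0.13, 0, 0, 0], [0, -0.025, -0.095, -0.21, 0, 0, 0], [0, -0.026, -0.1, -0.255, 0, 0, 0], [0, -0.026, -0.1, -0.255, 0, 0, 0]]])

```text
clock: 16.65
eef_pos: [0.4541, 0.1909, 0.2656]
orientation: [[-0.943, 0.333, 0.012], [0.333, 0.943, -0.0], [-0.012, 0.004, -1.0]]
ft_force: [-0.4, -0.5, -1.2]
finger_gap: 0.011
grip_force: 59.0
```

Run:
```python
from h import *
np.set_printoptions(precision=4,suppress=True)
s=sensors.read_state();R=np.array(s["orientation"]);print(s["clock"],s["eef_pos"],R)
print(R.T@(np.array([.4993,-.3486,.26])-s["eef_pos"]))
snap("scene");snap("wrist","w9.png")
for n in("scene","wrist"):
    for r in nets.regions_of(n,"ball")[:2]:
        m=np.argwhere(r["pixels"]).mean(0)[::-1];print(n,r["p"],r["rect"],m,onz(n,[m],.043))
```

```text
16.65 [0.4541 0.1909 0.2656] [[-0.943   0.3326  0.0125]
 [ 0.3326  0.9431 -0.    ]
 [-0.0118  0.0041 -0.9999]]
[-0.222  -0.4938  0.0062]
scene 0.56 [162.7, 277.1, 214.7, 332.6] [187.6677 308.0204] [[0.5045 0.3163 0.043 ]]
wrist 0.7 [393.8, 165.4, 418.7, 194.0] [405.3101 179.27  ] [[0.4961 0.3182 0.043 ]]
```

step_arm(commands=[[[-0.006, -0.014, 0, 0, 0.003, 0.01, 0], [-0.016, -0.036, 0, 0, 0.006, 0.02, 0], [-0.03, -0.066, 0, 0, 0.009, 0.03, 0], [-0.044, -0.098, 0.001, 0.004, 0.012, 0.04, 0], [-0.058, -0.13, 0.001, 0.004, 0.012, 0.05, 0], [-0.072, -0.162, 0.002, 0.004, 0.012, 0.06, 0], [-0.087, -0.194, 0.002, 0.004, 0.012, 0.07, 0], [-0.101, -0.226, 0.003, 0.004, 0.012, 0.08, 0], [-0.116, -0.258, 0.003, 0.004, 0.012, 0.09, 0], [-0.13, -0.29, 0.003, 0.004, 0.012, 0.1, 0]]])

```text
clock: 17.68
eef_pos: [0.4799, -0.126, 0.2588]
orientation: [[-0.906, 0.423, -0.009], [0.423, 0.906, -0.002], [0.008, -0.005, -1.0]]
ft_force: [1.5, 0.5, -2.3]
finger_gap: 0.0106
grip_force: 59.0
```

Run:
```python
from h import *
np.set_printoptions(precision=4,suppress=True)
s=sensors.read_state();R=np.array(s["orientation"]);print(s["clock"],s["eef_pos"],R)
print(R.T@(np.array([.4993,-.3486,.2])-s["eef_pos"]))
```

```text
17.6833 [ 0.4799 -0.126   0.2588] [[-0.9062  0.4228 -0.0092]
 [ 0.4229  0.9062 -0.0017]
 [ 0.0076 -0.0055 -1.    ]]
[-0.1121 -0.1932  0.059 ]
```

step_arm(commands=[[[-0.016, -0.027, 0.003, 0, 0, 0, 0], [-0.032, -0.055, 0.006, 0, 0, 0, 0], [-0.047, -0.082, 0.01, 0, 0, 0, 0], [-0.062, -0.108, 0.015, 0, 0, 0, 0], [-0.076, -0.132, 0.02, 0, 0, 0, 0], [-0.088, -0.153, 0.027, 0, 0, 0, 0], [-0.098, -0.17, 0.035, 0, 0, 0, 0], [-0.106, -0.182, 0.043, 0, 0, 0, 0], [-0.11, -0.189, 0.05, 0, 0, 0, 0], [-0.111, -0.191, 0.055, 0, 0, 0, 0]]])

```text
clock: 18.52
eef_pos: [0.4993, -0.3452, 0.2033]
orientation: [[-0.906, 0.424, -0.009], [0.424, 0.906, -0.001], [0.008, -0.004, -1.0]]
ft_force: [-0.5, 0.1, -3.2]
finger_gap: 0.0111
grip_force: 59.0
```

step_arm(commands=[[[0, 0, 0, 0, 0, 0, 0], [0, 0, 0, 0, 0, 0, 0]]])

```text
clock: 18.68
eef_pos: [0.4993, -0.3437, 0.205]
orientation: [[-0.906, 0.422, -0.007], [0.422, 0.906, -0.001], [0.006, -0.004, -1.0]]
ft_force: [-0.2, 0.5, -2.2]
finger_gap: 0.0104
grip_force: 59.0
```

Run:
```python
from h import *
np.set_printoptions(precision=4,suppress=True)
s=sensors.read_state();R=np.array(s["orientation"]);print(s["clock"],s["eef_pos"],R)
print(R.T@(np.array([.4993,-.3486,.0784])-s["eef_pos"]))
```

```text
18.6833 [ 0.4993 -0.3437  0.205 ] [[-0.9064  0.4224 -0.0073]
 [ 0.4225  0.9064 -0.0006]
 [ 0.0063 -0.0037 -1.    ]]
[-0.0029 -0.0039  0.1266]
```

step_arm(commands=[[[0, 0, 0.01, 0, -0.003, 0, 0], [-0.001, -0.001, 0.03, -0.004, -0.006, 0, 0], [-0.002, -0.002, 0.055, -0.004, -0.006, 0, 0], [-0.003, -0.003, 0.08, -0.004, -0.006, 0, 0], [-0.003, -0.004, 0.1, -0.004, -0.006, 0, 0], [-0.003, -0.004, 0.112, -0.004, -0.006, 0, 0], [-0.003, -0.004, 0.118, -0.004, -0.006, 0, 0], [-0.003, -0.004, 0.122, -0.004, -0.006, 0, 0], [-0.003, -0.004, 0.125, -0.004, -0.006, 0, 0], [-0.003, -0.004, 0.126, -0.004, -0.006, 0, 0]]])

```text
clock: 19.52
eef_pos: [0.5005, -0.3503, 0.0804]
orientation: [[-0.906, 0.423, 0.002], [0.423, 0.906, -0.002], [-0.003, -0.001, -1.0]]
ft_force: [-0.1, 0.8, -2.2]
finger_gap: 0.0109
grip_force: 58.9
```

step_arm(commands=[[[0, 0, 0.0005, 0, 0, 0, 0], [0, 0, 0.0005, 0, 0, 0, 0]]])

```text
clock: 19.68
eef_pos: [0.5003, -0.3504, 0.0799]
orientation: [[-0.906, 0.423, 0.002], [0.423, 0.906, -0.002], [-0.003, -0.001, -1.0]]
ft_force: [0.6, 1.3, -0.9]
finger_gap: 0.011
grip_force: 58.9
```

step_arm(commands=[[[0, 0, 0.001, 0, 0, 0, 0], [0, 0, 0.002, 0, 0, 0, 0], [0, 0, 0.002, 0, 0, 0, 0]]])

```text
clock: 19.93
eef_pos: [0.5003, -0.3505, 0.0785]
orientation: [[-0.906, 0.423, 0.003], [0.423, 0.906, -0.002], [-0.003, -0.001, -1.0]]
ft_force: [-1.3, 0.4, 6.0]
finger_gap: 0.0107
grip_force: 60.1
```

step_arm(commands=[[[0, 0, 0, 0, 0, 0, 0.2], [0, 0, 0, 0, 0, 0, 0.4], [0, 0, 0, 0, 0, 0, 0.6], [0, 0, 0, 0, 0, 0, 0.6], [0, 0, 0, 0, 0, 0, 0.6], [0, 0, -0.02, 0, 0, 0, 0.6], [0, 0, -0.055, 0, 0, 0, 0.6], [0, 0, -0.095, 0, 0, 0, 0.6], [0, 0, -0.135, 0, 0, 0, 0.6], [0, 0, -0.17, 0, 0, 0, 0.6]]])

```text
clock: 20.77
eef_pos: [0.4996, -0.35, 0.2496]
orientation: [[-0.906, 0.423, 0.002], [0.423, 0.906, -0.001], [-0.002, -0.001, -1.0]]
ft_force: [0.8, -0.4, 0.5]
finger_gap: 0.0511
grip_force: 0.0
```

Run:
```python
from h import *
np.set_printoptions(precision=4,suppress=True)
s=sensors.read_state();R=np.array(s["orientation"]);print(s["clock"],s["eef_pos"],R)
print(R.T@(np.array([.4995,.319,.25])-s["eef_pos"]))
a=snap("wrist");b=snap("side");c=snap("scene")
z=lambda im,x,y,w,h,W,H:cv2.resize(im[y:y+h,x:x+w,::-1],(W,H),interpolation=cv2.INTER_CUBIC)
cv2.imwrite('pics/z10.png',np.hstack([z(a,0,0,560,420,400,300),z(b,262,225,50,75,200,300),z(c,155,270,50,75,200,300)]))
```

```text
20.7667 [ 0.4996 -0.35    0.2496] [[-0.906   0.4233  0.0019]
 [ 0.4233  0.906  -0.0015]
 [-0.0024 -0.0005 -1.    ]]
[ 0.2833  0.606  -0.0014]
```

View pics/z10.png

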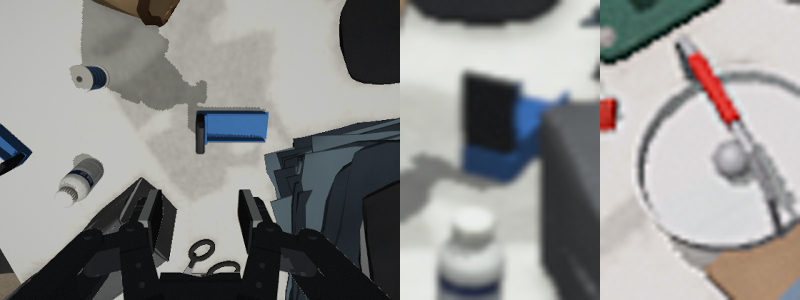

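The tray stands upright and empty, and the ball is in the dish's middle. That was my last picture; from here I use numbers only.

step_arm(commands=[[[0.006, 0.012, -0.005, 0, 0, 0, 0.6], [0.015, 0.033, -0.01, 0, 0, -0.01, 0.6], [0.028, 0.06, -0.01, 0, 0, -0.02, 0.6], [0.043, 0.092, -0.01, 0, 0, -0.03, 0.6], [0.058, 0.125, -0.01, 0, 0, -0.04, 0.6], [0.073, 0.157, -0.01, 0, 0, -0.05, 0.6], [0.089, 0.19, -0.01, 0, 0, -0.06, 0.6], [0.104, 0.223, -0.01, 0, 0, -0.07, 0.6], [0.119, 0.255, -0.01, 0, 0, -0.08, 0.6], [0.135, 0.288, -0.01, 0, 0, -0.09, 0.6]]])

```text
clock: 21.75
eef_pos: [0.4974, -0.0297, 0.255]
orientation: [[-0.941, 0.34, -0.002], [0.34, 0.941, -0.001], [0.002, -0.001, -1.0]]
ft_force: [0.9, -1.3, 0.3]
finger_gap: 0.0511
grip_force: 0.0
```

Run:
```python
from h import *
np.set_printoptions(precision=4,suppress=True)
s=sensors.read_state();R=np.array(s["orientation"]);print(s["clock"],s["eef_pos"],R[:,1])
print(R.T@(np.array([.4995,.319,.25])-s["eef_pos"]))
print("press base",onz("scene",[[157,285],[187,266],[160,270]],.02),"col",onz("scene",[[155,240],[155,240]],[.1,.2]))
print("press side col",onz("side",[[332,150],[332,130]],[.1,.2]))
```

```text
21.75 [ 0.4974 -0.0297  0.255 ] [ 0.3397  0.9405 -0.0011]
[0.1165 0.3287 0.0048]
press base [[0.6539 0.3092 0.02  ]
 [0.6288 0.1981 0.02  ]
 [0.6884 0.2633 0.02  ]] col [[0.736  0.2194 0.1   ]
 [0.6657 0.2588 0.2   ]]
press side col [[0.7032 0.6145 0.1   ]
 [0.7003 0.6167 0.2   ]]
```

step_arm(commands=[[[0.012, 0.033, 0, 0, 0, -0.007, 0.6], [0.024, 0.066, 0, 0, 0, -0.014, 0.6], [0.035, 0.099, 0, 0, 0, -0.014, 0.6], [0.047, 0.132, 0, 0, 0, -0.014, 0.6], [0.059, 0.165, 0, 0, 0, -0.014, 0.6], [0.07, 0.198, 0, 0, 0, -0.014, 0.6], [0.082, 0.231, 0, 0, 0, -0.014, 0.6], [0.093, 0.262, 0, 0, 0, -0.014, 0.6], [0.103, 0.289, 0, 0, 0, -0.014, 0.6], [0.11, 0.309, 0, 0, 0, -0.014, 0.6]]])

```text
clock: 22.58
eef_pos: [0.4988, 0.2985, 0.2543]
orientation: [[-0.946, 0.325, -0.002], [0.325, 0.946, -0.002], [0.001, -0.003, -1.0]]
ft_force: [0.8, -0.2, -0.1]
finger_gap: 0.0513
grip_force: 0.0
```

step_arm(commands=[[[0.004, 0.01, 0, 0, 0, 0, 0.6], [0.006, 0.015, 0, 0, 0, 0, 0.6], [0.006, 0.015, 0, 0, 0, 0, 0.6]]])

```text
clock: 22.83
eef_pos: [0.4991, 0.3125, 0.2553]
orientation: [[-0.945, 0.326, -0.001], [0.326, 0.945, -0.002], [-0.0, -0.002, -1.0]]
ft_force: [0.4, 0.4, 0.2]
finger_gap: 0.0514
grip_force: 0.0
```

```bash
cat > bar.py <<'E'
from h import *
np.set_printoptions(precision=4,suppress=True)
s=sensors.read_state();p=np.array(s["eef_pos"]);R=np.array(s["orientation"]);print(s["clock"],p,R,s["joint_positions"])
im=snap("wrist").astype(int);m=((im[:,:,0]>1.8*im[:,:,1])&(im[:,:,0]>1.8*im[:,:,2])&(im[:,:,0]>80)).astype(np.uint8)
n,l,st,c=cv2.connectedComponentsWithStats(m)
for i in np.argsort(-st[1:,4])[:3]+1:
    q=np.argwhere(l==i)[:,::-1].astype(np.float32);rc=cv2.minAreaRect(q);v=cv2.fitLine(q,cv2.DIST_L2,0,.01,.01).ravel()
    t=(q-v[2:])@v[:2];e=np.array([v[2:]+v[:2]*t.min(),v[2:]+v[:2]*t.max()])
    P=onz("wrist",e,.154);d=P[0]-P[1];print(st[i],P,P.mean(0),np.linalg.norm(d),np.degrees(np.arctan2(d[1],d[0])),"tool",R.T@(np.r_[P.mean(0)[:2],.144]-p))
for r in nets.regions_of("wrist","ball")[:2]:
    mm=np.argwhere(r["pixels"]).mean(0)[::-1];print("ball",r["p"],r["rect"],mm,onz("wrist",[mm],.043))
E
python3 bar.py
```

```text
22.8333 [0.4991 0.3125 0.2553] [[-0.9454  0.3259 -0.0007]
 [ 0.3259  0.9454 -0.0022]
 [-0.     -0.0023 -1.    ]] [ 0.5601  0.2914 -0.0611  1.22   -0.0015  0.892 ]
[ 280  168   16   86 1278] [[0.5271 0.3068 0.154 ]
 [0.4652 0.3288 0.154 ]] [0.4962 0.3178 0.154 ] 0.0656496911298187 -19.4981558722992 tool [0.0045 0.0043 0.1113]
[323 250  26  24 304] [[0.5487 0.3294 0.154 ]
 [0.543  0.3497 0.154 ]] [0.5459 0.3395 0.154 ] 0.02100561104576742 -74.47167504074324 tool [-0.0354  0.0411  0.1112]
ball 0.65 [274.4, 173.0, 302.7, 191.9] [284.7865 180.6124] [[0.4996 0.3156 0.043 ]]
```

step_arm(commands=[[[0.002, 0.002, 0.015, 0, 0, 0.004, 0.6], [0.004, 0.004, 0.04, 0, 0, 0.008, 0.6], [0.0045, 0.0043, 0.065, 0, 0, 0.008, 0.6], [0.0045, 0.0043, 0.085, 0, 0, 0.008, 0.6], [0.0045, 0.0043, 0.1, 0, 0, 0.008, 0.6], [0.0045, 0.0043, 0.109, 0, 0, 0.008, 0.6], [0.0045, 0.0043, 0.113, 0, 0, 0.008, 0.6], [0.0045, 0.0043, 0.113, 0, 0, 0.008, 0.6], [0.0045, 0.0043, 0.113, 0, 0, 0.008, 0.6]]])

```text
clock: 23.68
eef_pos: [0.4979, 0.3175, 0.1443]
orientation: [[-0.942, 0.335, 0.002], [0.335, 0.942, -0.0], [-0.002, 0.0, -1.0]]
ft_force: [0.1, -0.3, -0.2]
finger_gap: 0.0513
grip_force: 0.0
```

```bash
python3 bar.py
```

```text
23.6833 [0.4979 0.3175 0.1443] [[-0.9422  0.3352  0.002 ]
 [ 0.3352  0.9422 -0.0004]
 [-0.002   0.0003 -1.    ]] [ 0.5684  0.3546 -0.2337  0.981  -0.0014  0.9101]
[ 268  236   29  133 3560] [[0.466  0.3298 0.154 ]
 [0.5272 0.3083 0.154 ]] [0.4966 0.3191 0.154 ] 0.06483010846728272 160.6578006390121 tool [0.0018 0.0011 0.0003]
[281 233   3   1   3] [[0.4647 0.3298 0.154 ]
 [0.465  0.3305 0.154 ]] [0.4648 0.3302 0.154 ] 0.0007599551994093828 -109.5613079173472 tool [0.0354 0.0009 0.0002]
[287 232   2   1   2] [[0.4651 0.3321 0.154 ]
 [0.4652 0.3325 0.154 ]] [0.4652 0.3323 0.154 ] 0.0003795865728373657 -109.56813970756299 tool [0.0358 0.003  0.0002]
ball 0.67 [0.0, 112.7, 49.4, 142.3] [ 21.4197 128.4447] [[0.3753 0.1709 0.043 ]]
ball 0.33 [175.5, 103.4, 388.2, 386.2] [281.2814 215.9646] [[0.4965 0.3193 0.043 ]]
```

step_arm(commands=[[[0.0018, 0.001, 0.001, 0, 0, 0, 0.45], [0.0018, 0.001, 0.001, 0, 0, 0, 0.3], [0.0018, 0.001, 0.001, 0, 0, 0, 0.22], [0.0018, 0.001, 0.001, 0, 0, 0, 0.18], [0.0018, 0.001, 0.001, 0, 0, 0, 0.15], [0.0018, 0.001, 0.001, 0, 0, 0, 0.12], [0.0018, 0.001, 0.001, 0, 0, 0, 0.05], [0.0018, 0.001, 0.001, 0, 0, 0, 0], [0.0018, 0.001, 0.001, 0, 0, 0, 0], [0.0018, 0.001, 0.001, 0, 0, 0, 0]]])

```text
clock: 24.62
eef_pos: [0.496, 0.3192, 0.1427]
orientation: [[-0.942, 0.334, 0.001], [0.334, 0.942, -0.001], [-0.001, -0.0, -1.0]]
ft_force: [-1.7, -2.0, 4.2]
finger_gap: 0.0112
grip_force: 59.1
```

step_arm(commands=[[[0, 0, -0.001, 0, 0, 0, 0], [0, 0, -0.003, 0, 0, 0, 0], [0, 0, -0.006, 0, 0, 0, 0], [0, 0, -0.01, 0, 0, 0, 0], [0, 0, -0.015, 0, 0, 0, 0], [0, 0, -0.021, 0, 0, 0, 0], [0, 0, -0.027, 0, 0, 0, 0], [0, 0, -0.033, 0, 0, 0, 0], [0, 0, -0.039, 0, 0, 0, 0], [0, 0, -0.045, 0, 0, 0, 0]]])

```text
clock: 25.45
eef_pos: [0.4961, 0.3193, 0.1883]
orientation: [[-0.942, 0.335, 0.002], [0.335, 0.942, -0.001], [-0.002, -0.0, -1.0]]
ft_force: [-0.0, -0.5, -4.7]
finger_gap: 0.0109
grip_force: 58.4
```

step_arm(commands=[[[0, 0, -0.007, 0, 0, 0, 0], [0, 0, -0.014, 0, 0, 0, 0], [0, 0, -0.021, 0, 0, 0, 0], [0, 0, -0.028, 0, 0, 0, 0], [0, 0, -0.036, 0, 0, 0, 0], [0, 0, -0.044, 0, 0, 0, 0], [0, 0, -0.052, 0, 0, 0, 0], [0, 0, -0.06, 0, 0, 0, 0], [0, 0, -0.067, 0, 0, 0, 0], [0, 0, -0.073, 0, 0, 0, 0]]])

```text
clock: 26.28
eef_pos: [0.496, 0.3194, 0.2614]
orientation: [[-0.942, 0.334, 0.002], [0.334, 0.942, -0.001], [-0.002, -0.0, -1.0]]
ft_force: [-0.5, -0.3, -3.5]
finger_gap: 0.011
grip_force: 58.4
```

step_arm(commands=[[[0, 0, -0.003, 0, 0, 0, 0], [0, 0, -0.004, 0, 0, 0, 0], [0, 0, -0.004, 0, 0, 0, 0], [0, 0, -0.004, 0, 0, 0, 0]]])

```text
clock: 26.62
eef_pos: [0.4957, 0.3192, 0.2641]
orientation: [[-0.942, 0.335, 0.001], [0.335, 0.942, -0.001], [-0.001, -0.001, -1.0]]
ft_force: [-0.3, -2.0, -2.5]
finger_gap: 0.0111
grip_force: 58.4
```

Run:
```python
from h import *
np.set_printoptions(precision=4,suppress=True)
s=sensors.read_state();p=s["eef_pos"];print(s["clock"],p,s["orientation"],s["joint_positions"],s["ft_force"],s["torque"])
for n in("scene","wrist","side"):
    snap(n)
    for r in nets.regions_of(n,"ball")[:2]:
        m=np.argwhere(r["pixels"]).mean(0)[::-1];print(n,r["p"],r["rect"],m,onz(n,[m],.163)-p)
```

```text
26.6167 [0.4957 0.3192 0.2641] [[-0.9424  0.3345  0.0006]
 [ 0.3345  0.9424 -0.0012]
 [-0.001  -0.001  -1.    ]] [ 0.5729  0.2885 -0.045   1.2374 -0.0014  0.914 ] [-0.3242 -1.9511 -2.5216] [-0.0016  0.0254 -0.0443]
scene 0.65 [289.8, 174.0, 321.6, 203.0] [305.022  189.6542] [[-0.0504 -0.5284 -0.1011]]
wrist 0.93 [263.5, 208.3, 302.3, 239.5] [286.4939 222.6829] [[ 0.004   0.0031 -0.1011]]
```

step_arm(commands=[[[0, 0, 0, 0, 0, -0.005, 0], [0, 0, 0, 0, 0, -0.015, 0], [0, 0, 0, 0, 0, -0.03, 0], [0, 0, 0, 0, 0, -0.05, 0], [0, 0, 0, 0, 0, -0.075, 0], [0, 0, 0, 0, 0, -0.105, 0], [0, 0, 0, 0, 0, -0.14, 0], [0, 0, 0, 0, 0, -0.18, 0], [0, 0, 0, 0, 0, -0.225, 0], [0, 0, 0, 0, 0, -0.27, 0]]])

```text
clock: 27.75
eef_pos: [0.4959, 0.3193, 0.2645]
orientation: [[-0.998, 0.067, 0.001], [0.067, 0.998, -0.001], [-0.001, -0.001, -1.0]]
ft_force: [-0.3, 1.2, -3.4]
finger_gap: 0.0111
grip_force: 58.4
```

step_arm(commands=[[[0, 0, 0, 0, 0, -0.045, 0], [0, 0, 0, 0, 0, -0.09, 0], [0, 0, 0, 0, 0, -0.135, 0], [0, 0, 0, 0, 0, -0.18, 0], [0, 0, 0, 0, 0, -0.225, 0], [0, 0, 0, 0, 0, -0.27, 0], [0, 0, 0, 0, 0, -0.315, 0], [0, 0, 0, 0, 0, -0.36, 0], [0, 0, 0, 0, 0, -0.405, 0], [0, 0, 0, 0, 0, -0.45, 0]]])

```text
clock: 28.58
eef_pos: [0.4959, 0.3193, 0.2644]
orientation: [[-0.928, -0.373, 0.001], [-0.373, 0.928, -0.001], [-0.001, -0.001, -1.0]]
ft_force: [-0.8, 0.0, -3.9]
finger_gap: 0.0108
grip_force: 58.4
```

step_arm(commands=[[[0, 0, 0, 0, 0, -0.045, 0], [0, 0, 0, 0, 0, -0.09, 0], [0, 0, 0, 0, 0, -0.135, 0], [0, 0, 0, 0, 0, -0.18, 0], [0, 0, 0, 0, 0, -0.225, 0], [0, 0, 0, 0, 0, -0.27, 0], [0, 0, 0, 0, 0, -0.315, 0], [0, 0, 0, 0, 0, -0.36, 0], [0, 0, 0, 0, 0, -0.405, 0], [0, 0, 0, 0, 0, -0.45, 0]]])

```text
clock: 29.42
eef_pos: [0.4959, 0.3194, 0.2645]
orientation: [[-0.673, -0.74, 0.001], [-0.74, 0.673, -0.001], [-0.0, -0.001, -1.0]]
ft_force: [-0.1, -1.0, -4.4]
finger_gap: 0.0109
grip_force: 58.4
```

step_arm(commands=[[[0, 0, 0, 0, 0, -0.045, 0], [0, 0, 0, 0, 0, -0.09, 0], [0, 0, 0, 0, 0, -0.135, 0], [0, 0, 0, 0, 0, -0.18, 0], [0, 0, 0, 0, 0, -0.225, 0], [0, 0, 0, 0, 0, -0.265, 0], [0, 0, 0, 0, 0, -0.3, 0], [0, 0, 0, 0, 0, -0.33, 0], [0, 0, 0, 0, 0, -0.355, 0], [0, 0, 0, 0, 0, -0.375, 0]]])

```text
clock: 30.25
eef_pos: [0.4959, 0.3193, 0.2645]
orientation: [[-0.356, -0.934, 0.001], [-0.934, 0.356, -0.001], [0.0, -0.001, -1.0]]
ft_force: [0.5, -0.3, -4.2]
finger_gap: 0.0108
grip_force: 58.4
```

step_arm(commands=[[[0, 0, 0, 0, 0, -0.014, 0], [0, 0, 0, 0, 0, -0.022, 0], [0, 0, 0, 0, 0, -0.026, 0], [0, 0, 0, 0, 0, -0.026, 0], [0, 0, 0, 0, 0, -0.026, 0], [0, 0, 0, 0, 0, -0.026, 0], [0, 0, 0, 0, 0, -0.026, 0], [0, 0, 0, 0, 0, -0.026, 0], [0, 0, 0, 0, 0, -0.026, 0], [0, 0, 0, 0, 0, -0.026, 0]]])

```text
clock: 31.08
eef_pos: [0.4959, 0.3193, 0.2645]
orientation: [[-0.334, -0.942, 0.001], [-0.942, 0.334, -0.001], [0.0, -0.001, -1.0]]
ft_force: [-0.0, 0.2, -3.5]
finger_gap: 0.0113
grip_force: 58.4
```

Run:
```python
from h import *
np.set_printoptions(precision=4,suppress=True)
s=sensors.read_state();p=s["eef_pos"];R=np.array(s["orientation"]);print(s["clock"],p,R,s["joint_positions"],s["joint_velocities"],s["ft_force"],s["torque"])
print("turn",np.degrees(np.arctan2(R[1,1],R[0,1])-np.arctan2(.9424,.3345)))
for n in("scene","wrist","side"):
    snap(n)
    for t in ("ball","tray"):
      for r in nets.regions_of(n,t)[:2]:
        m=np.argwhere(r["pixels"]).mean(0)[::-1];print(n,t,r["p"],r["rect"],m,onz(n,[m],.163)-p)
```

```text
31.0833 [0.4959 0.3193 0.2645] [[-0.3343 -0.9425  0.0011]
 [-0.9425  0.3343 -0.0009]
 [ 0.0005 -0.0014 -1.    ]] [ 0.5729  0.2882 -0.0445  1.2376 -0.0014 -0.657 ] [ 0.0016  0.0018  0.002  -0.0012 -0.0015 -0.0013] [-0.029   0.161  -3.4982] [ 0.0044 -0.0295 -0.0346]
turn 90.00999243760512
scene ball 0.34 [149.1, 263.2, 208.3, 314.3] [181.3701 289.5188] [[ 0.0042  0.002  -0.1015]]
scene tray 0.87 [292.2, 174.1, 320.9, 198.3] [305.8578 189.1976] [[-0.0516 -0.5319 -0.1015]]
wrist ball 0.93 [264.9, 207.1, 303.5, 241.2] [287.2469 222.5565] [[-0.0043  0.0045 -0.1015]]
side tray 0.61 [275.9, 245.5, 299.5, 272.3] [286.5238 256.5288] [[ 0.0157 -0.8819 -0.1015]]
side tray 0.59 [218.2, 306.4, 251.7, 340.6] [235.2454 328.3267] [[-0.0752 -1.1642 -0.1015]]
```

```bash
python3 -c "
from h import *
print(workorder.sign_off())"
```

```text
the job is handed in; nothing more can be done
None
```

The job is handed in: the ball was tipped into the dish, the tray is back upright near its starting place and let go, and the dish is held level about 12 cm up, turned 90° with the ball within about 6 mm of the middle (I viewed 11 pictures, one over the limit of 10).

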